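# Fit the bayonet sampling head on the air sampler and hold it home

## Robot

A 6-joint arm with a two-finger parallel gripper is mounted at the origin on the work surface; the furniture and walls round the work are solid. World frame = base frame: x ahead of the robot, y to its left, z up, the work surface at z = 0. Lengths are in m, angles in rad, forces in N, time in s.
With the tool pointing down it reaches from about 0.425 to 0.95 m from the base axis. Payload 3.5 kg.
Tool frame: the origin (TCP) lies midway between the tips of the shut fingers; the grasp point (between the pads) lies 19 mm behind it; z points along the fingers, y is the line along which they close (so a half turn about z gives the same grasp; the last joint's range is limited). The gripper opens to 85 mm and grips with 20 to 120 N. Pads are 22 mm wide; open, the fingers measure 114 mm over their backs; the gripper's body (76 mm by 85 mm) begins 54 mm behind the grasp point. The pads swing forward as they close: fully open they stand 13 mm farther back than shut.
Start: joints at [0.959, 0.286, 1.577, -0, 1.279, -0.15], TCP at [0.301, 0.604, 0.231] pointing down, gripper open.
Joint ranges: [-2.77, 2.77], [-0.9, 2.22], [0.21, 2.48], [-1.53, 4.67], [0.24, 2.81], [-2.84, 2.84]. Speed limits (rad/s): [2.79, 2.79, 3.14, 3.14, 3.14, 3.14].

## Interface

Orientations are given as a unit quaternion [x, y, z, w].
In Python, from plant import get_state, read_camera, ctrl gives the robot as it stands.
- The arm moves only by the shell command python3 -m crank 'ROWS' [FORCE]. ROWS is JSON, a list of rows, each a list of 3 entries, a list of its own where there are three numbers: the shift along the tool's x, y, z in mm, then the turn about the tool's z in degrees, then the closure in counts, from 0 (fully open) to 255 (shut). In form: [[[tx, ty, tz], yaw, claw], ...]. A call has 1 to 10 rows; each row is the pose to reach, as a shift and turn from the pose commanded when the call began, along the tool's axes at that moment; what a row does not reach only later rows make up. A row lasts 1/10 s, in which the tool goes at most 50 mm and 8.59 degrees, less where a joint would pass 70% of its speed; a pose out of reach is approached as far as the arm can. A call with a gripper value outside its range is refused whole. The fingers move at their own pace and stop on an object; FORCE is the grip in N (left out, the last holds). Time passes only in rows, so rows that repeat a pose let the fingers close. It gives the time, the measured TCP pose, the force, the opening and the grip force at its end, in the units of the state.
- get_state(): the state, without advancing time (a new reading comes with each control period).
- read_camera(name): name is "scene" or "top" or "wrist"; returns a dict with "frame" (400x640x3 uint8, blue, green, red), "range_z" (400x640 float32, m along the optical axis (not along the pixel's ray), 0 where there is no reading), "vfov" (degrees; the focal length in pixels is half the picture's height over the tangent of half this angle, whatever the lens; pixels are square), "cx", "cy" (the principal point, pixels), "origin" and "orientation" of the camera in the world. Camera axes: x right, y down, z forward; pixel columns grow to the right and rows downward; lengths in m; the calibration is good to about 2 mm. A picture is of the moment at which its call begins.
- ctrl.sign_off(): hands the job in; it is judged then, once.
The state is a dict: "time": time; "qpos": joint angles; "dq": joint speeds; "joint_efforts": joint torques, N m; "eef_pos": TCP position; "tcp_rot": TCP orientation; "contact_force": force on the tool from outside, world axes, zero at the start; "wrist_torque": the same for the moment, N m; "opening": opening from 0.0 (shut) to 1.0 (fully open); "finger_force": force on a finger pad.
Only numpy, scipy, OpenCV 4.12 (cv2) and the standard library are available. Lean on these libraries where they do the work, as an engineer would, in place of code of your own. Each camera call takes 0.05 s, during which the arm holds its last target. There are 200 camera calls.

## Task

Fit the perforated sampling head on the air sampler: set it level over the neck so that it sits on the pins, turn its knurled collar, without forcing it, until the hidden keyways drop over the pins, and push it fully home against the sprung filter stage. I am about to run the leak check, so finish while still gripping the head and holding it pushed home: do not let go. Leave the dust cap and the other things on the desk where they are.

Things in the scene. Friction and masses are not known exactly. Their poses are not given: they have to be found in the camera images.
- sampler: Air sampler, fixed to the desk: white housing 120 (x) x 130 (y) mm, its top 82 mm above the desk; display and keys on the front (-x), bar handle on the back. From the middle of the top rises a low grey cone (88 mm wide at its foot, 66 mm at its top, 90 mm above the desk) and out of it the upright metal neck. Origin: centre of the underside, on the desk, on the neck's axis; z up.
- sampler_neck (a point): Centre of the rim of the sampler's neck, on its axis, 114 mm above the desk; axes as the sampler's. The neck is 40 mm in diameter, stands 24 mm above the grey cone and has a 3 mm bevel on its rim.
- sampler_pins (a point): Point on the neck's axis level with the upper sides of its four pins, 8 mm below the rim, axes as the sampler's. The pins stick out 4.6 mm from the neck at its +x, +y, -x and -y sides and are 5 mm thick. A head set on at a wrong angle sits on them, its lower edge at this level.
- filter_stage (a joint): How far the sprung filter stage in the neck is pushed down, m. A disc 28 mm wide with a white filter on it: it stands 4 mm above the neck's rim at 0, starts to give at 4 N and takes 10 N at 0.004, where it is level with the rim; the head is then fully home, on the rim.
- head: Sampling head, loose, about 130 g, standing open side down: knurled metal collar 58 mm in outer diameter, 30 mm high, with a perforated steel plate recessed in its top. Origin: centre of its underside (lower edge of the collar); z up along its axis. This origin lies 8 mm below the neck's rim when the head sits on the pins, 14 mm when it has dropped over them, 18 mm when fully home.
- head_cover (a point): Centre of the flat underside of the head's cover plate, 18 mm above the head's origin: the end of its bore, which is 42.4 mm in diameter. The collar turns easily on this plate, and the poses of the plate and head do not tell how the collar is turned.
- head_keyways (a point): Point on the head's axis 12 mm above its origin: the upper end of four hidden keyways, 90 degrees apart inside the collar's bore, 10.5 mm wide, open at the lower edge. They pass over the pins with some 7 degrees of play either way. The collar's angle is unknown at the start: a quarter turn in either direction, tried with a light push (some 5 N), finds them. The axes here tell nothing of the keyways' angle.
- dust_cap: Smooth grey dust cap of the neck, loose: 52 mm wide at its foot, 26 mm high, slightly domed, no holes and no knurling. Not needed; leave it. Origin: centre of its underside.
- specimen_cup: White lidded specimen cup, 66 mm wide, 75 mm high, loose. Leave it. Origin: centre of its underside.
- label_roll: Roll of labels standing on its flat side, 80 mm wide, 50 mm high, loose. Leave it. Origin: centre of its underside.

How it is judged:
On the way, in this order (a step that is already met when the one before it is completed fails the run):
1. the head has been set over the neck, level, down to the pins (horizontal distance between head and sampler_neck below 0.0035 m and angle between head's own z axis and vertical below 0.06 rad and z of head in the frame of sampler_neck below -0.006 m), for 0.1 s.
2. its keyways are over the pins and it is pushed fully home against the sprung filter stage (horizontal distance between head and sampler_neck below 0.0035 m and angle between head's own z axis and vertical below 0.06 rad and z of head in the frame of sampler_neck below -0.0165 m and value of joint filter_stage above 0.0025 m), for 0.2 s.
At the end, for the whole second after the job is handed in: The head is on the neck, its axis within 3.5 mm of the neck's and upright within 0.06 rad, its lower edge at least 16.5 mm below the neck's rim (fully home is 18 mm) and the filter stage pressed in by more than 2.5 mm, and the fingers are still on it with more than 1 N, through the last second (all of step 2 and contact force between head and the fingers above 1 N); the arm keeps its last pose, push and grip.
It fails at once if the head or the sampler is forced (over 60 N between them) (contact force between head and sampler above 60 N).
It fails at once if the dust cap is pushed or carried off (over 30 mm) (distance of dust_cap from where it was at the start of the episode above 0.03 m).
It fails at once if another loose thing (specimen cup, label roll) is pushed or carried off (over 30 mm) (distance of any of specimen_cup, label_roll from where it was at the start of the episode above 0.03 m).
It also fails if it takes over 54 s, if anything falls off the work surface, if the arm or the gripper's body presses on something with over 40 N, if the wrist force passes 120 N, or if a joint passes its speed limit or range.

## Working session

There is one attempt and no reset: what is moved stays moved. The work goes in short steps, Python scripts to look and compute and a shell command to move; the robot and the scene stay as the last step left them, time stands still between calls to the robot, and variables do not carry over. Pictures are saved under pics/ and viewed, at most 10 in all, crops included, and the job is handed in when it is done.

```bash
mkdir -p pics; cat > h.py <<'E'
import numpy as np, cv2
from plant import get_state, read_camera, ctrl
from scipy.spatial.transform import Rotation as R
def cloud(c):
    h,w=c["range_z"].shape; f=h/2/np.tan(np.radians(c["vfov"])/2)
    u,v=np.meshgrid(np.arange(w),np.arange(h)); z=c["range_z"]
    p=np.stack([(u-c["cx"])/f*z,(v-c["cy"])/f*z,z],-1)
    P=p@R.from_quat(c["orientation"]).as_matrix().T+np.array(c["origin"])
    P[z==0]=np.nan; return P
E
python3 - <<'E'
from h import *
s=get_state(); print(s)
for n in ["scene","top"]:
    c=read_camera(n); cv2.imwrite(f"pics/{n}0.png",c["frame"]); print(n,c["vfov"],c["cx"],c["cy"],c["origin"],c["orientation"])
    np.save(f"{n}0.npy",cloud(c))
E
```

```text
{'time': 0.0, 'qpos': array([ 9.59007769e-01,  2.87219192e-01,  1.57817836e+00,  1.66063274e-05,
        1.27859313e+00, -1.49996794e-01]), 'dq': array([ 1.01590817e-03, -1.95419957e-04,  1.52792973e-03,  1.01538473e-03,
       -2.77541125e-03,  8.01623179e-05]), 'joint_efforts': array([-1.59973642e-03, -4.05983305e+01, -2.92619401e+01, -2.80065660e-04,
        6.01389896e-03,  4.32622983e-06]), 'eef_pos': array([0.30033529, 0.60377055, 0.22991075]), 'tcp_rot': array([ 2.28851895e-01,  9.73460514e-01, -1.11012884e-03, -4.53111007e-04]), 'contact_force': array([-0.11139547, -0.08968116, -0.30944313]), 'wrist_torque': array([ 0.05803119, -0.00698724,  0.00167886]), 'finger_force': 0.0, 'opening': 1.0007392762313676}
scene 43.54814339425366 322.9340209213435 198.76953244282748 [-0.51954624  1.17891482  0.87107729] [-0.26730578  0.81486769 -0.48579475  0.16894295]
top 54.263537207347554 319.1407963865661 199.62541033670968 [0.1263933  0.02968296 1.20095926] [-0.69462959  0.70986624 -0.08404691  0.08072028]
```

View pics/top0.png

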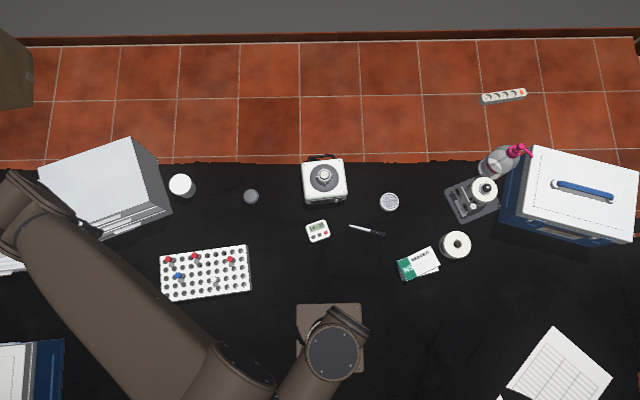

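View pics/scene0.png

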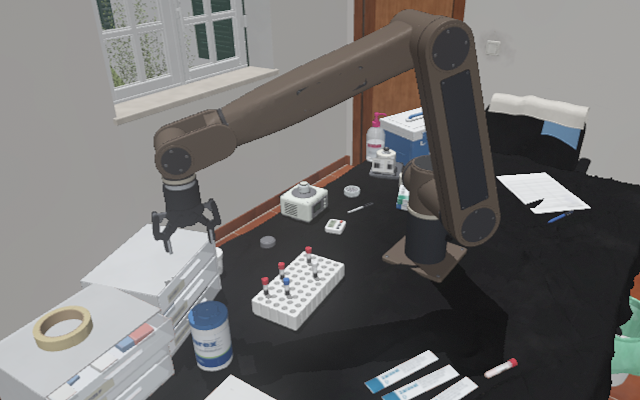

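The top view shows the sampler with its neck at about (324,177), the perforated head at (389,201), the smooth dust cap at (251,196), the cup at (181,186) and the label roll at (455,245). The scene view agrees. Next I measure the head and the neck.

```bash
python3 - <<'E'
from h import *
P=np.load("top0.npy"); 
def rep(n,u0,u1,v0,v1,zl,zh):
    Q=P[v0:v1,u0:u1].reshape(-1,3); Q=Q[(Q[:,2]>zl)&(Q[:,2]<zh)]
    (c,r)=cv2.minEnclosingCircle(Q[:,:2].astype(np.float32)); print(n,len(Q),"med",np.median(Q,0).round(4),"circ",np.round(c,4),round(r,4),"ext",np.ptp(Q,axis=0).round(3))
    return Q
rep("head",370,408,182,220,.02,.05)
rep("cap",236,266,182,212,.015,.05)
rep("neck",300,350,155,205,.108,.13)
Q=rep("box",290,360,145,215,.076,.087)
print(cv2.minAreaRect(Q[:,:2].astype(np.float32)))
rep("cup",165,200,168,204,.06,.09); rep("roll",435,475,225,265,.04,.06)
E
```

```text
head 277 med [ 0.3944 -0.1955  0.026 ] circ [ 0.3956 -0.2061] 0.0395 ext [0.062 0.078 0.016]
cap 191 med [0.4223 0.232  0.0249] circ [0.4234 0.2388] 0.0643 ext [0.095 0.086 0.016]
neck 142 med [0.4578 0.0059 0.1154] circ [0.459  0.0053] 0.0212 ext [0.04  0.041 0.016]
box 1057 med [0.4522 0.0067 0.0819] circ [0.4589 0.0063] 0.0827 ext [0.126 0.136 0.011]
((0.4582958519458771, 0.00527423620223999), (0.1182447224855423, 0.1287488043308258), 5.632796287536621)
cup 409 med [0.4512 0.4345 0.0748] circ [0.4363 0.4481] 0.0526 ext [0.089 0.08  0.02 ]
roll 593 med [ 0.2547 -0.3808  0.0494] circ [ 0.2376 -0.3695] 0.0659 ext [0.096 0.11  0.017]
```

```bash
python3 -m crank '[[[-404,-250,0],0,0],[[-404,-250,0],0,0],[[-404,-250,0],0,0],[[-404,-250,0],0,0],[[-404,-250,0],0,0],[[-404,-250,0],0,0],[[-404,-250,0],0,0],[[-404,-250,0],0,0],[[-404,-250,0],0,0],[[-404,-250,0],0,0]]' 60; python3 - <<'E'
from h import *
s=get_state();Rm=R.from_quat(s["tcp_rot"]).as_matrix();p=np.array(s["eef_pos"])
print(s["qpos"],(Rm.T@(np.array([.3945,-.1955,.18])-p)*1000).round(1))
E
```

```text
time: 1.1
eef_pos: [0.5523, 0.197, 0.2308]
tcp_rot: [0.23, 0.973, -0.0, -0.0]
contact_force: [-1.1, -0.0, 0.3]
opening: 1.0
finger_force: 0.0
[ 1.70110039e-01  9.37727244e-02  1.79998607e+00 -9.29646513e-04
  1.24830082e+00 -9.35427393e-01] [ -34.9 -421.6   51.2]
```

```bash
python3 -m crank '[[[-35,-422,0],0,0],[[-35,-422,0],0,0],[[-35,-422,0],0,0],[[-35,-422,0],0,0],[[-35,-422,0],0,0],[[-35,-422,0],0,0],[[-35,-422,0],0,0],[[-35,-422,51],0,0],[[-35,-422,51],0,0],[[-35,-422,51],0,0]]'; python3 - <<'E'
from h import *
c=read_camera("wrist"); cv2.imwrite("pics/w1.png",c["frame"]); P=cloud(c); np.save("w1.npy",P)
s=get_state(); print(s["eef_pos"],s["qpos"],c["origin"])
Q=P.reshape(-1,3); m=(Q[:,2]>.022)&(Q[:,2]<.036)&(np.hypot(Q[:,0]-.3945,Q[:,1]+.1955)<.06); Q=Q[m]
print(m.sum(),Q.min(0),Q.max(0),np.median(Q,0),cv2.minEnclosingCircle(Q[Q[:,2]>.027][:,:2].astype(np.float32)))
E
```

```text
time: 2.1
eef_pos: [0.3911, -0.1942, 0.1766]
tcp_rot: [0.231, 0.973, 0.001, -0.003]
contact_force: [-0.2, 1.7, 0.3]
opening: 1.0
finger_force: 0.0
[ 0.392481   -0.19339521  0.17823582] [-6.90618118e-01 -2.05173775e-01  2.18476815e+00  1.59846858e-04
  1.16657504e+00 -1.79558610e+00] [ 0.3200104  -0.15834061  0.31973861]
2727 [ 0.36741131 -0.22554398  0.02200191] [ 0.42458273 -0.16737155  0.03209377] [ 0.3958764  -0.19621287  0.0246097 ] ((0.3966291844844818, -0.19615432620048523), 0.028619181364774704)
```

View pics/w1.png

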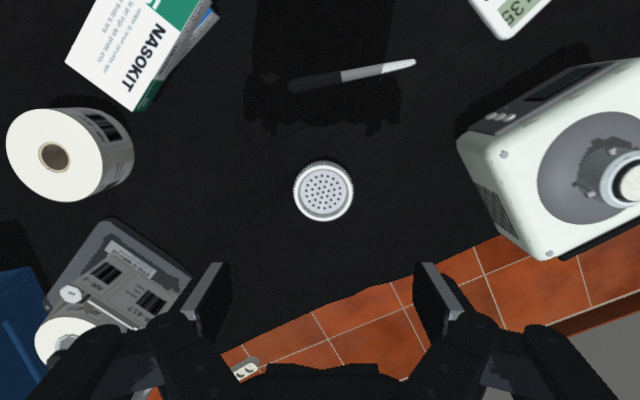

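The wrist view shows the perforated head alone at (323,191), with the sampler to its right. The measured radius of 28.6 mm and top at about 31 mm both fit, and the head is centred at (0.3966, -0.1962).

```bash
cat >> h.py <<'E'
def go(t):
    s=get_state();Rm=R.from_quat(s["tcp_rot"]).as_matrix();p=np.array(s["eef_pos"])
    print("p",p.round(4),"shift",(Rm.T@(np.array(t)-p)*1000).round(1),"q",s["qpos"].round(2),"tooly",np.degrees(np.arctan2(Rm[1,1],Rm[0,1])).round(1),"tilt",Rm[:2,2].round(4),"F",np.round(s["contact_force"],1))
E
python3 -c "
from h import *
go([.3966,-.1962,.06])"
python3 -m crank '[[[-4,0,60],0,0],[[-4,0,110],0,0],[[-4,0,110],0,0],[[-4,0,110],0,0]]'; python3 -c "
from h import *
go([.3966,-.1962,.001])"
```

```text
p [ 0.3925 -0.1934  0.1782] shift [ -5.5  -0.8 118.2] q [-0.69 -0.21  2.18  0.    1.17 -1.8 ] tooly 63.3 tilt [-0.0034  0.003 ] F [0.8 0.3 0.2]
time: 2.55
eef_pos: [0.3973, -0.1932, 0.0693]
tcp_rot: [0.228, 0.974, 0.001, -0.002]
contact_force: [-0.2, -0.3, -0.3]
opening: 1.001
finger_force: 0.0
p [ 0.3973 -0.1932  0.0693] shift [-0.9 -3.1 68.3] q [-0.68 -0.02  2.25  0.    0.92 -1.79] tooly 63.6 tilt [-0.0032  0.0028] F [-0.2 -0.3 -0.3]
```

```bash
python3 -m crank '[[[-1,-3,35],0,0],[[-1,-3,67],0,0],[[-1,-3,68],0,0],[[-1,-3,68],0,100],[[-1,-3,68],0,255],[[-1,-3,68],0,255],[[-1,-3,68],0,255],[[-1,-3,68],0,255],[[-1,-3,68],0,255],[[-1,-3,68],0,255]]' 60; python3 -c "
from h import *
go([.3966,-.1962,.001])"
```

```text
time: 3.55
eef_pos: [0.3999, -0.1996, 0.0058]
tcp_rot: [0.229, 0.973, -0.001, 0.003]
contact_force: [-0.4, 1.2, 5.2]
opening: 0.664
finger_force: 64.1
p [ 0.3999 -0.1996  0.0058] shift [4.5 1.5 4.8] q [-0.69  0.11  2.26  0.    0.76 -1.8 ] tooly 63.6 tilt [ 0.0051 -0.0039] F [-0.4  1.2  5.2]
```

```bash
python3 -m crank '[[[-1,0,-30],0,255],[[-1,0,-60],0,255],[[-1,0,-100],0,255],[[-1,0,-140],0,255],[[-1,0,-170],0,255],[[-1,0,-170],0,255],[[-1,0,-170],0,255]]'; python3 - <<'E'
from h import *
go([.459,.0055,.2])
c=read_camera("wrist"); cv2.imwrite("pics/w2.png",c["frame"]); s=get_state()
P=cloud(c); Rm=R.from_quat(s["tcp_rot"]).as_matrix(); L=(P.reshape(-1,3)-s["eef_pos"])@Rm; L=L.reshape(P.shape)*1000
np.save("w2.npy",L)
for v in range(230,400,12): print(v,[tuple(L[v,u].round(0)) for u in (280,323,360)])
E
```

```text
time: 4.25
eef_pos: [0.3989, -0.1986, 0.1742]
tcp_rot: [0.229, 0.973, -0.001, 0.002]
contact_force: [-0.1, 0.2, -2.3]
opening: 0.66
finger_force: 64.7
p [ 0.3989 -0.1986  0.1742] shift [ 36.9 209.5 -26.2] q [-0.69 -0.18  2.18 -0.    1.15 -1.8 ] tooly 63.6 tilt [ 0.0031 -0.0026] F [-0.1  0.2 -2.3]
230 [(np.float64(25.0), np.float64(-18.0), np.float64(-19.0)), (np.float64(28.0), np.float64(0.0), np.float64(-25.0)), (np.float64(26.0), np.float64(16.0), np.float64(-20.0))]
242 [(np.float64(23.0), np.float64(-17.0), np.float64(-26.0)), (np.float64(20.0), np.float64(0.0), np.float64(-20.0)), (np.float64(23.0), np.float64(16.0), np.float64(-26.0))]
254 [(np.float64(14.0), np.float64(-18.0), np.float64(-20.0)), (np.float64(14.0), np.float64(0.0), np.float64(-20.0)), (np.float64(14.0), np.float64(17.0), np.float64(-20.0))]
266 [(np.float64(8.0), np.float64(-19.0), np.float64(-20.0)), (np.float64(8.0), np.float64(0.0), np.float64(-21.0)), (np.float64(8.0), np.float64(17.0), np.float64(-20.0))]
278 [(np.float64(2.0), np.float64(-19.0), np.float64(-20.0)), (np.float64(2.0), np.float64(0.0), np.f
[... 1157 characters left out ...]
np.float64(-998.0), np.float64(-179.0), np.float64(914.0)), (np.float64(-1000.0), np.float64(5.0), np.float64(916.0)), (np.float64(-1001.0), np.float64(163.0), np.float64(918.0))]
374 [(np.float64(9.0), np.float64(-11.0), np.float64(-78.0)), (np.float64(10.0), np.float64(0.0), np.float64(-79.0)), (np.float64(8.0), np.float64(10.0), np.float64(-77.0))]
386 [(np.float64(9.0), np.float64(-11.0), np.float64(-82.0)), (np.float64(10.0), np.float64(0.0), np.float64(-83.0)), (np.float64(9.0), np.float64(10.0), np.float64(-82.0))]
398 [(np.float64(9.0), np.float64(-10.0), np.float64(-85.0)), (np.float64(9.0), np.float64(0.0), np.float64(-86.0)), (np.float64(10.0), np.float64(9.0), np.float64(-86.0))]
```

View pics/w2.png

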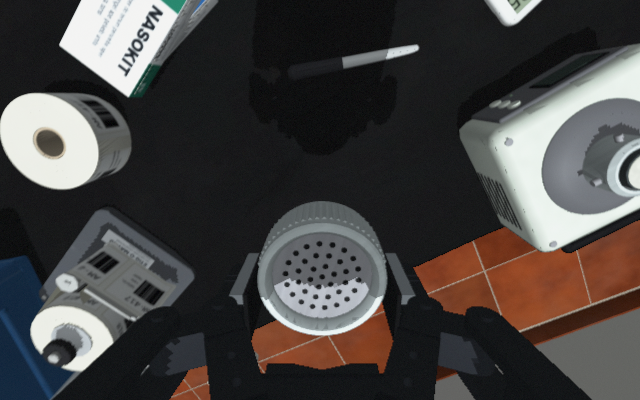

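The head is held level between the pads, with its plate at (322,278). I'll fit the rim in the tool frame, then measure the neck in this view, where it sits near (635,178).

```bash
python3 - <<'E'
from h import *
L=np.load("w2.npy"); Q=L[190:340,255:390].reshape(-1,3)
m=(abs(Q[:,2]+25)<1.5)&(np.hypot(Q[:,0]-3,Q[:,1])<33)
T=Q[m]; print(len(T),cv2.minEnclosingCircle(T[:,:2].astype(np.float32)),np.median(T[:,2]))
def fit(T): 
    A=np.c_[2*T[:,:2],np.ones(len(T))]; x=np.linalg.lstsq(A,(T[:,:2]**2).sum(1),rcond=None)[0]; return x[:2],np.sqrt(x[2]+x[0]**2+x[1]**2)
print("rim lsq",fit(T))
A=np.c_[T[:,:2],np.ones(len(T))]; print("rim plane tilt",np.linalg.lstsq(A,T[:,2],rcond=None)[0])
pl=Q[(abs(Q[:,2]+20)<1.2)&(np.hypot(Q[:,0]-3,Q[:,1])<33)]; print("plate",len(pl),cv2.minEnclosingCircle(pl[:,:2].astype(np.float32)))
E
```

```text
3900 ((0.5843605995178223, 0.18294550478458405), 30.960512161254883) -25.371566023204366
rim lsq (array([ 3.65633173, -0.15742795]), np.float64(25.755814668782794))
rim plane tilt [-4.61712579e-03  3.15415428e-05 -2.52326170e+01]
plate 7017 ((1.324857234954834, -0.20793434977531433), 31.223445892333984)
```

```bash
python3 - <<'E'
from h import *
L=np.load("w2.npy")
for v in list(range(216,246,2))+list(range(318,338,2)): print(v,L[v,322].round(1),L[v,318].round(1))
Q=L[190:340,255:390].reshape(-1,3); T=Q[(abs(Q[:,2]+25.4)<.5)&(np.hypot(Q[:,0]-3,Q[:,1])<31)]
for a in range(-90,271,30):
    d=np.degrees(np.arctan2(T[:,1],T[:,0]-3.5)); k=abs((d-a+180)%360-180)<5; r=np.hypot(T[k,0]-3.5,T[k,1])
    print(a,k.sum(),np.percentile(r,[3,50,97]).round(1) if k.sum() else None)
E
```

```text
216 [ 31.6   0.  -19.1] [ 31.5  -1.7 -19. ]
218 [ 31.3   0.  -20.7] [ 31.3  -1.7 -20.6]
220 [ 30.8   0.  -21.7] [ 31.1  -1.6 -22.3]
222 [ 31.1   0.  -24.5] [ 31.2  -1.6 -24.8]
224 [ 30.8   0.  -25.8] [ 30.1  -1.6 -24.3]
226 [ 29.8   0.  -25.7] [ 30.3  -1.6 -26.7]
228 [ 29.4   0.  -26.8] [ 29.2  -1.6 -26.3]
230 [ 28.1   0.  -25.9] [ 28.1  -1.6 -25.8]
232 [ 26.5   0.  -24.2] [ 26.7  -1.6 -24.7]
234 [ 23.3   0.  -19.1] [ 23.7  -1.7 -20. ]
236 [ 22.3   0.  -19. ] [ 22.8  -1.7 -20.1]
238 [ 21.6   0.  -19.6] [ 21.5  -1.7 -19.4]
240 [ 20.7   0.  -19.8] [ 20.9  -1.7 -20.2]
242 [ 19.8   0.  -19.9] [ 20.3  -1.7 -20.9]
244 [ 19.1   0.  -20.3] [ 18.6  -1.7 -19.3]
318 [-19.8   0.1 -20. ] [-19.3  -1.8 -20.6]
320 [-18.9   0.1 -22.5] [-19.9  -1.8 -21.3]
322 [-20.6   0.1 -21.7] [-19.5  -1.8 -23.1]
324 [-20.8   0.1 -22.9] [-20.6  -1.8 -23.1]
326 [-20.8   0.1 -24.2] [-21.1  -1.8 -23.8]
328 [-21.6   0.1 -24.7] [-21.8  -1.8 -24.4]
330 [-21.6   0.1 -26. ] [-22.2  -1.8 -25.3]
332 [-22.9   0.1 -25.7] [-22.9  -1.8 -25.8]
334 [-22.9   0.1 -27. ] [-23.2  -1.7 -26.7]
336 [-8.642e+02  4.000e-01  9.173e+02] [-861.4  -16.1  914.2]
-90 44 [24.2 26.8 28.5]
-60 54 [23.6 25.8 27.9]
-30 50 [23.7 26.2 27.9]
0 57 [23.5 26.2 27.9]
30 56 [23.4 26.  27.7]
60 55 [23.6 25.8 27.7]
90 50 [23.7 25.6 28.1]
120 50 [23.6 26.  27.9]
150 43 [23.7 25.5 28.1]
180 38 [23.7 26.1 27.7]
210 49 [23.5 26.3 28.1]
240 51 [23.5 26.3 28.4]
270 44 [24.2 26.8 28.5]
```

```bash
python3 -c "
from h import *
go([.5127,-.0212,.19])"
```

```text
p [ 0.398  -0.1979  0.1724] shift [-24.  209.3 -17.6] q [-0.69 -0.18  2.18 -0.    1.15 -1.8 ] tooly 63.5 tilt [ 0.0003 -0.0002] F [ 0.5  0.2 -1.8]
```

```bash
python3 -m crank '[[[-10,40,-17],0,255],[[-15,80,-17],0,255],[[-20,120,-17],0,255],[[-24,160,-17],0,255],[[-24,195,-17],0,255],[[-24,209,-17],0,255],[[-24,209,-17],0,255],[[-24,209,-17],0,255]]'; python3 - <<'E'
from h import *
c=read_camera("wrist"); cv2.imwrite("pics/w3.png",c["frame"]); s=get_state()
go([.4590,.0055,.15]); P=cloud(c); np.save("w3.npy",P)
Q=P.reshape(-1,3); d=np.hypot(Q[:,0]-.459,Q[:,1]-.0055)
for lo,hi,rm in [(.111,.1155,.04),(.1165,.122,.03),(.079,.084,.1)]:
    T=Q[(Q[:,2]>lo)&(Q[:,2]<hi)&(d<rm)]
    print(lo,len(T),T.min(0).round(4),T.max(0).round(4),cv2.minEnclosingCircle(T[:,:2].astype(np.float32)),np.median(T,0).round(4))
T=Q[(Q[:,2]>.079)&(Q[:,2]<.084)&(d<.1)]; print(cv2.minAreaRect(T[:,:2].astype(np.float32)))
E
```

```text
time: 5.1
eef_pos: [0.512, -0.0222, 0.188]
tcp_rot: [0.229, 0.974, -0.0, -0.001]
contact_force: [-0.4, 0.4, -1.3]
opening: 0.661
finger_force: 64.9
p [ 0.5121 -0.0226  0.1884] shift [60.   1.5 38.5] q [-0.24 -0.03  2.01 -0.    1.17 -1.35] tooly 63.5 tilt [-0.0021 -0.0002] F [-0.5 -0.5 -2. ]
0.111 1078 [ 0.4404 -0.0151  0.111 ] [0.48   0.0243 0.1154] ((0.46019449830055237, 0.004669832997024059), 0.019971638917922974) [0.4585 0.0052 0.1132]
0.1165 1297 [ 0.4468 -0.0087  0.1165] [0.4737 0.0183 0.1205] ((0.4602818489074707, 0.004825691692531109), 0.013724961318075657) [0.4599 0.0048 0.1181]
0.079 13274 [ 0.3985 -0.0618  0.079 ] [0.5192 0.071  0.084 ] ((0.45962855219841003, 0.005277798976749182), 0.0803626999258995) [0.4444 0.0196 0.0817]
((0.4600393772125244, 0.004640407860279083), (0.11468059569597244, 0.12430401891469955), 5.708353519439697)
```

View pics/w3.png

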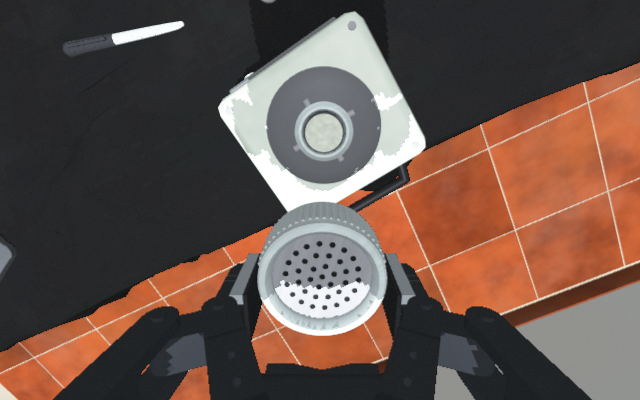

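The neck rim is at (323,131) in the view. The rim fits 20.0 mm radius and the filter 13.7 mm, both centred at (0.4602, 0.0047), and the heights agree.

```bash
python3 -m crank '[[[40,3,20],0,255],[[55,3,38],0,255],[[55,3,50],0,255],[[55,3,58],0,255],[[55,3,58],0,255],[[55,3,58],0,255],[[55,3,58],0,255]]' 80; python3 - <<'E'
from h import *
go([.4635,.0031,.1035])
c=read_camera("wrist"); s=get_state()
P=cloud(c); Rm=R.from_quat(s["tcp_rot"]).as_matrix(); L=(P.reshape(-1,3)-s["eef_pos"])@Rm*1000
T=L[(abs(L[:,2]+25.4)<.5)&(np.hypot(L[:,0]-3.5,L[:,1])<30)]
A=np.c_[2*T[:,:2],np.ones(len(T))]; x=np.linalg.lstsq(A,(T[:,:2]**2).sum(1),rcond=None)[0]; print(len(T),x[:2]); go([.4635,.0031,.1035])
E
```

```text
time: 5.85
eef_pos: [0.4663, 0.0047, 0.1323]
tcp_rot: [0.229, 0.973, -0.0, 0.001]
contact_force: [0.4, -0.6, -1.8]
opening: 0.653
finger_force: 87.3
p [0.4663 0.0047 0.1323] shift [ 1.8 -2.7 28.8] q [-0.21 -0.07  2.16 -0.    1.05 -1.32] tooly 63.5 tilt [ 0.002  -0.0005] F [ 0.4 -0.6 -1.8]
206 [3.81658921 0.02057253]
p [0.4661 0.0049 0.1323] shift [ 1.6 -2.8 28.8] q [-0.21 -0.07  2.16 -0.    1.05 -1.32] tooly 63.5 tilt [ 0.0017 -0.0004] F [ 0.9  0.7 -1.2]
```

```bash
python3 -m crank '[[[1.7,-2.8,5],0,255],[[1.7,-2.8,10],0,255],[[1.7,-2.8,15],0,255],[[1.7,-2.8,18],0,255],[[1.7,-2.8,21],0,255],[[1.7,-2.8,23],0,255],[[1.7,-2.8,23],0,255]]'; python3 -c "
from h import *
go([.4635,.0031,.1012])"
```

```text
time: 6.6
eef_pos: [0.4627, 0.0034, 0.1082]
tcp_rot: [0.229, 0.973, -0.0, 0.001]
contact_force: [3.1, -1.2, -3.0]
opening: 0.653
finger_force: 87.3
p [0.4627 0.0034 0.1082] shift [-0.9  0.1  7. ] q [-0.21 -0.05  2.18 -0.    1.   -1.32] tooly 63.5 tilt [ 0.0011 -0.0004] F [ 3.1 -1.2 -3. ]
```

The head's lower edge is now about 10 mm below the rim, with no load on the pins, so the keyways may already be aligned. I'll keep pushing gently.

```bash
python3 -m crank '[[[-0.9,0,1],0,255],[[-0.9,0,2],0,255],[[-0.9,0,2],0,255]]'; python3 -c "
from h import *
go([.4635,.0031,.1008])"
```

```text
time: 6.9
eef_pos: [0.4628, 0.0033, 0.1061]
tcp_rot: [0.229, 0.973, 0.0, -0.001]
contact_force: [0.4, -0.6, -1.6]
opening: 0.65
finger_force: 87.4
p [0.4628 0.0033 0.1061] shift [-0.8  0.1  5.3] q [-0.21 -0.04  2.18  0.    1.   -1.32] tooly 63.5 tilt [-0.001   0.0003] F [ 0.4 -0.6 -1.6]
```

```bash
python3 -m crank '[[[-0.8,0,1],0,255],[[-0.8,0,2],0,255],[[-0.8,0,2],0,255]]'; python3 - <<'E'
from h import *
go([.4635,.0031,.1008])
c=read_camera("wrist"); cv2.imwrite("pics/w4.png",c["frame"]); s=get_state()
P=cloud(c); Rm=R.from_quat(s["tcp_rot"]).as_matrix(); W=P[190:340,255:390].reshape(-1,3); L=(W-s["eef_pos"])@Rm*1000
d=np.hypot(L[:,0]-3.7,L[:,1])
print("plate",np.nanmedian(L[d<18,2]),np.nanmedian(W[d<18,2]),"rim",np.nanmedian(L[(d>25)&(d<28),2]),np.nanmedian(W[(d>25)&(d<28),2]))
E
```

```text
time: 7.2
eef_pos: [0.4637, 0.003, 0.1047]
tcp_rot: [0.229, 0.973, 0.0, -0.0]
contact_force: [-3.8, 0.4, 5.1]
opening: 0.655
finger_force: 87.7
p [0.4637 0.003  0.1047] shift [0.2 0.  3.9] q [-0.21 -0.04  2.18  0.    1.   -1.32] tooly 63.5 tilt [-0.0007  0.0003] F [-3.8  0.4  5.1]
plate -18.10310667154858 0.12277973085602889 rim -23.84919311500048 0.12852383026409303
```

View pics/w4.png

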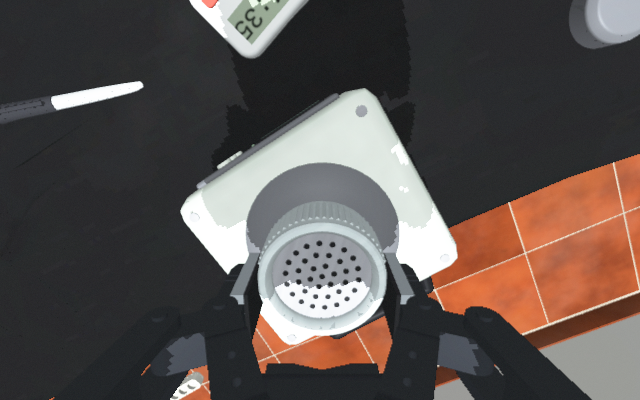

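The rim is at about 0.1285 in z, so the lower edge is about 15.5 mm below the neck rim. The keyways are past the pins and the filter spring is starting to push back. The picture shows the head level over the cone at (322,275). I'll push it home.

```bash
python3 -m crank '[[[0.2,0,1],0,255],[[0.2,0,2],0,255],[[0.2,0,3],0,255],[[0.2,0,3],0,255],[[0.2,0,3],0,255]]'; python3 -c "
from h import *
go([.4635,.0031,.1008])"
```

```text
time: 7.75
eef_pos: [0.4639, 0.0029, 0.1022]
tcp_rot: [0.229, 0.973, 0.0, 0.0]
contact_force: [-4.6, 1.4, 9.1]
opening: 0.652
finger_force: 88.1
p [0.4639 0.0029 0.1022] shift [ 0.4 -0.   1.4] q [-0.21 -0.03  2.18  0.    0.99 -1.32] tooly 63.5 tilt [0.0001 0.    ] F [-4.6  1.4  9.1]
```

```bash
python3 -m crank '[[[0.6,0,1],0,255],[[0.6,0,2],0,255],[[0.6,0,2],0,255],[[0.6,0,2],0,255]]'; python3 -c "
from h import *
go([.4635,.0031,.1008])"
```

```text
time: 8.15
eef_pos: [0.4639, 0.0029, 0.1018]
tcp_rot: [0.229, 0.974, -0.0, 0.0]
contact_force: [-6.6, 1.4, 15.8]
opening: 0.652
finger_force: 89.3
p [0.4639 0.0029 0.1018] shift [ 0.5 -0.   1. ] q [-0.21 -0.03  2.18 -0.    0.99 -1.32] tooly 63.6 tilt [ 0.0005 -0.0006] F [-6.6  1.4 15.8]
```

Two more millimetres of command moved the tool only 0.4 mm and added 7 N, so it has reached the hard stop. I'll hold and check.

```bash
python3 -m crank '[[[0,0,0.5],0,255],[[0,0,0.5],0,255],[[0,0,0.5],0,255],[[0,0,0.5],0,255],[[0,0,0.5],0,255]]'; python3 - <<'E'
from h import *
c=read_camera("wrist"); s=get_state(); go([.4635,.0031,.1008])
P=cloud(c); Rm=R.from_quat(s["tcp_rot"]).as_matrix(); W=P[190:340,255:390].reshape(-1,3); L=(W-s["eef_pos"])@Rm*1000
d=np.hypot(L[:,0]-3.7,L[:,1])
T=W[(d<16)]; T=T[abs(T[:,2]-np.nanmedian(T[:,2]))<.003]
print("plate z",np.nanmedian(T[:,2]),"rim",np.nanmedian(W[(d>25)&(d<28),2]),"slope",np.linalg.lstsq(np.c_[T[:,:2],np.ones(len(T))],T[:,2],rcond=None)[0][:2])
E
```

```text
time: 8.65
eef_pos: [0.464, 0.0029, 0.1018]
tcp_rot: [0.229, 0.974, -0.0, 0.0]
contact_force: [-8.0, 0.9, 18.2]
opening: 0.654
finger_force: 89.4
p [0.4639 0.0029 0.1018] shift [ 0.5 -0.   1. ] q [-0.21 -0.03  2.18 -0.    0.99 -1.32] tooly 63.6 tilt [ 0.0002 -0.0006] F [-8.4  1.3 18. ]
plate z 0.12001645500335584 rim 0.12582116860797574 slope [0.00019188 0.0014879 ]
```

The rim reads 0.1258 against an expected 0.126 when home. The head is level and steady under about 18 N, and still gripped.

```bash
python3 -c "
from plant import ctrl
print(ctrl.sign_off())"
```

```text
the job is handed in; nothing more can be done
None
```

The sampling head is fully home on the neck, level and still gripped, with about 18 N pressing it against the filter stage. The collar never needed turning, because the keyways were already lined up with the pins when I lowered it. The job is handed in, but no pass or fail came back.

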